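Unscrew the two-armed cap of the sample pot and stand it on the bench scale

TASK

Unscrew the cap with the two long side arms from its pot, anticlockwise seen from above, until the thread lets go, lift it clear, and gently stand it upright in the middle of the pan of the small beige scale that stands in line with the two pots, so that its weight can be read. Do not force the thread by pulling, and leave the other pot, the one with a big round knob and no arms, alone.

Things in the scene. Friction and masses are not known exactly. Their poses are not given: they have to be found in the camera images.
- cap: Loose aluminium screw cap, 0.3 kg, 62 mm across, 72 mm high, open below. Origin: centre of its lower rim, z up its axis. Two level straight arms stand out from its side along +x and -x, each 12 mm wide, 14 high, from 31 to 88 mm off the axis, centre 50 mm above origin: push one sideways (few N) to turn the cap. On top a round knob, 26 mm across, from 72 to 94 mm above origin, to lift it by.
- pot: Fixed steel pot under that cap, 64 mm across, shoulder 85 mm high, neck top 150; flange 120 mm across. Origin: centre of its underside, z up. The cap starts screwed down, origin 85 mm above the pot's. Right-hand thread, 8 mm a turn, runs loosely, stays where left; lets go after 2.25 anticlockwise turns, about 17 mm up; up to a turn more is harmless. Then lift 55 mm to clear the neck.
- scale: Small beige bench scale in line with the two pots, fixed (not the larger pale one at the table's left edge). Origin: on the table, straight under the middle of its flat square steel pan (170 x 170 mm), whose top is 62 mm above the origin. x and y run along the pan's sides, z up; the lower keypad (32 mm high) faces -x, to 135 mm from the origin.
- knob_pot: The other steel pot, alike but closed by a cap with a round knob (42 mm across) and no arms; 186 mm high in all, fixed; to be left alone. Origin: centre of its underside, on the table, z up.

How it is judged:
On the way:
1. the cap is unscrewed and lifted clear of the pot's neck (z of cap in the frame of pot above 0.152 m), for 0.1 s.
At the end, for the whole second after the job is handed in: The cap stands upright (within 10 degrees) on its rim on the scale's pan, its axis within 45 mm of the middle of the pan, at rest (horizontal distance between cap and scale below 0.045 m and z of cap in the frame of scale between 0.056 and 0.068 m and angle between cap's own z axis and vertical below 0.17 rad and linear speed of cap below 0.03 m/s); the robot touches nothing.
It fails at once if the thread is forced: more than 80 N between cap and pot (contact force between cap and pot above 80 N).
It fails at once if the cap is dropped or slammed onto the scale: moving faster than 0.35 m/s close above the pan (horizontal distance between cap and scale below 0.12 m and z of cap in the frame of scale below 0.1 m and linear speed of cap above 0.35 m/s).
It fails at once if the pot with the round knob is touched by the robot with more than 8 N (contact force between any of the fingers, the arm and knob_pot above 8 N).
It also fails if it takes over 72 s, if anything falls off the work surface, if the arm or the gripper's body presses on something with over 40 N, if the wrist force passes 120 N, or if a joint passes its speed limit or range.

ROBOT

A 7-joint arm with a two-finger parallel gripper is mounted at the origin on the work surface. World frame = base frame: x ahead of the robot, y to its left, z up, the work surface at z = 0. Lengths are in m, angles in rad, forces in N, time in s.
With the tool pointing down it reaches from about 0.425 to 0.8 m from the base axis. Payload 8.3 kg.
Tool frame: the origin (TCP) lies between the finger pads; the fingertips stand 17 mm ahead of it and the grasp point (between the pads) lies 2 mm behind it; z points along the fingers, y is the line along which they close (so a half turn about z gives the same grasp; the last joint's range is limited). The gripper opens to 85 mm and grips with 20 to 120 N. Pads are 22 mm wide; open, the fingers measure 114 mm over their backs; the gripper's body (76 mm by 85 mm) begins 54 mm behind the grasp point. The pads swing forward as they close: fully open they stand 13 mm farther back than shut.
Start: joints at [1.202, 0.383, 0.016, 1.37, -0.006, 1.388, -0.046], TCP at [0.188, -0.596, 0.248] pointing down, gripper open.
Joint ranges: [-2.95, 2.95], [-0.25, 2.06], [-1.52, 1.56], [0.18, 2.33], [-1.44, 4.58], [0.02, 2.06], [-3.01, 3.01]. Speed limits (rad/s): [2.39, 2.39, 3.01, 3.01, 3.14, 3.14, 3.14].

INTERFACE

Orientations are given as a unit quaternion [w, x, y, z].
In Python, from workcell import bot, viewer, workorder gives the robot as it stands (bot), with the cameras (viewer) and the job (workorder).
- The arm moves only by the shell command python3 inch.py 'ROWS' [OPENING] [FORCE]. ROWS is a JSON object with one list for each field, all of the same length, 1 to 12, a row being the entries at one place: x, y, z (the shift in m), ax, ay, az (a rotation vector in rad); each row is the pose to reach, as a shift and turn from the pose commanded when the command began, along the tool's axes at that moment; what a row does not reach only later rows make up. A row lasts 1/10 s, in which the tool goes at most 0.05 m and 0.15 rad, less where a joint would pass 70% of its speed; a pose out of reach is approached as far as the arm can. OPENING is the finger opening in m, set as the command begins (- or left out keeps the last). The fingers move at their own pace and stop on an object; FORCE is the grip in N (left out, the last holds). Time passes only in rows, so rows that do not move let the fingers close. It prints the time, the measured TCP pose, the force, the opening and the grip force at its end. Input that does not fit is refused with a message, and nothing moves.
- bot.read_state(): the state, without advancing time (a new reading comes with each control period).
- viewer.snapshot(name): name is "scene" or "side" or "wrist"; returns a dict with "image" (384x512x3 uint8, red, green, blue), "fx", "fy", "cx", "cy" (pixels), "rvec" (rotation vector, rad) and "tvec" (3), from world to camera coordinates, as OpenCV has them; the wrist camera has in their place "tool_from_camera" (4x4, takes a point from camera to tool coordinates, whose origin is the TCP and whose axes are the flange's). Camera axes: x right, y down, z forward; pixel columns grow to the right and rows downward; lengths in m; the calibration is good to about 2 mm. A picture is of the moment at which its call begins: read the wrist's pose just before it. There is no depth.
- workorder.close_job(): hands the job in; it is judged then, once.
The state is a dict: "clock": time; "q": joint angles; "qvel": joint speeds; "joint_torque": joint torques, N m; "position": TCP position; "ee_rot": TCP orientation; "contact_force": force on the tool from outside, world axes, zero at the start; "wrist_torque": the same for the moment, N m; "width": finger opening in m; "grasp_force": force on a finger pad.
Only numpy, scipy, OpenCV 4.12 (cv2) and the standard library are available. Lean on these libraries where they do the work, as an engineer would, in place of code of your own. Each camera call takes 0.05 s, during which the arm holds its last target. There are 200 camera calls.

## Working session

There is one attempt and no reset: what is moved stays moved. The work goes in short steps, Python scripts to look and compute and a shell command to move; the robot and the scene stay as the last step left them, time stands still between calls to the robot, and variables do not carry over. Pictures are saved under pics/ and viewed, at most 14 in all, crops included, and the job is handed in when it is done.

```bash
ls; mkdir -p pics
python3 - <<'E'
from workcell import bot, viewer, workorder
import cv2,numpy as np
s=bot.read_state();print({k:np.round(v,3).tolist() for k,v in s.items()})
for n in("scene","side"):
    d=viewer.snapshot(n);cv2.imwrite(f"pics/{n}0.png",d["image"][:,:,::-1])
    R=cv2.Rodrigues(np.array(d["rvec"],float))[0];print(n,d["fx"],d["cx"],d["cy"],(-R.T@np.array(d["tvec"]).ravel()).round(3),R[2].round(3))
E
```

```text
inch.py
pics
workcell.py
{'clock': 0.0, 'q': [1.202, 0.384, 0.016, 1.371, -0.006, 1.388, -0.046], 'qvel': [0.0, -0.002, -0.0, -0.001, 0.001, 0.0, 0.001], 'joint_torque': [0.001, -62.759, 0.845, -37.183, 0.017, 0.014, 0.0], 'position': [0.188, -0.596, 0.247], 'ee_rot': [-0.001, 0.988, 0.152, -0.0], 'contact_force': [0.256, -0.088, 0.078], 'wrist_torque': [0.0, 0.053, -0.027], 'grasp_force': 0.0, 'width': 0.085}
scene 415.2184782432272 257.61122763310675 194.17598072102254 [1.127 0.223 0.734] [-0.651 -0.239 -0.72 ]
side 494.03203880539235 254.70139736475522 188.07940599214552 [0.267 0.536 0.811] [ 0.27  -0.576 -0.772]
```

View pics/scene0.png

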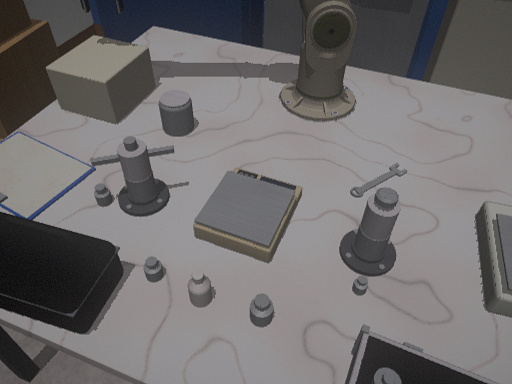

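View pics/side0.png

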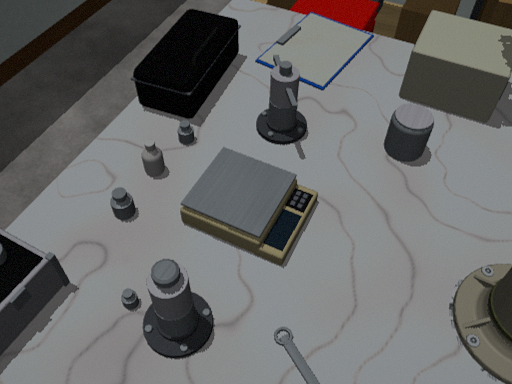

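Scene: armed cap at about (135,160), knob (130,143); scale pan around (250,208); knob pot at (380,225). Side: armed cap (285,95), pan (240,192), knob pot (170,300). I'll enlarge the cap region.

Run:
```python
import cv2,numpy as np
a=cv2.imread("pics/scene0.png")[120:220,75:205];b=cv2.imread("pics/side0.png")[45:170,235:335]
a=cv2.convertScaleAbs(cv2.resize(a,(400*130//100,400),interpolation=2),alpha=1.8);b=cv2.convertScaleAbs(cv2.resize(b,(280,350),interpolation=2),alpha=1.8)
c=np.zeros((400,800,3),np.uint8);c[:,:520]=a;c[:350,520:]=b;cv2.imwrite("pics/z1.png",c)
```

```text
(no output)
```

View pics/z1.png

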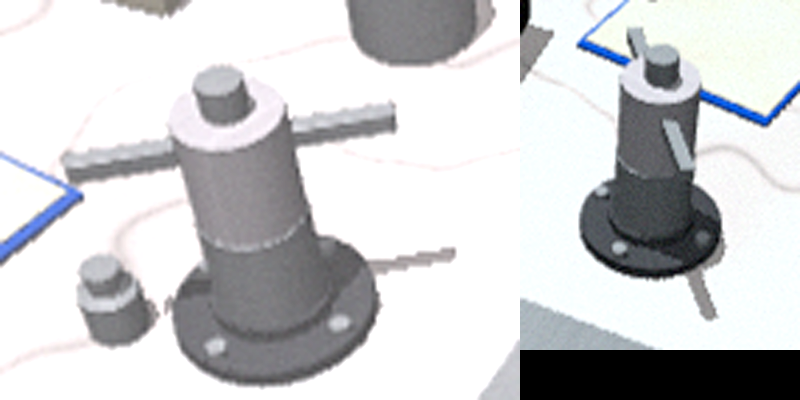

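Crop: in the scene view the knob top is at (130,138.7) and the arm tips' top edges at about (91.5,158.8) and (173,147). In the side view the knob top is at (285.7,63.2), with the far tip at (275.4,56.4) and the near tip at (293.6,104).

```bash
cat > h.py <<'E'
import cv2,numpy as np
from workcell import bot, viewer, workorder
from scipy.spatial.transform import Rotation as Rn
def cam(n):
    d=viewer.snapshot(n);R=cv2.Rodrigues(np.array(d["rvec"],float))[0];t=np.array(d["tvec"],float).ravel()
    return d,R,t
def ray(c,uv,z):
    d,R,t=c;v=R.T@np.array([(uv[0]-d["cx"])/d["fx"],(uv[1]-d["cy"])/d["fy"],1]);o=-R.T@t
    return (o+v*(z-o[2])/v[2]).round(4)
def proj(c,P):
    d,R,t=c;p=R@np.array(P)+t;return (d["fx"]*p[0]/p[2]+d["cx"],d["fy"]*p[1]/p[2]+d["cy"])
def tool(P):  # world point in tool axes, relative to the measured TCP
    s=bot.read_state();w,x,y,z=s["ee_rot"];R=Rn.from_quat([x,y,z,w])
    return R.inv().apply(np.array(P)-s["position"]).round(4)
E
python3 - <<'E'
from h import *
A=cam("scene");B=cam("side")
print("knob",ray(A,(130,138.7),.179),ray(B,(285.7,63.2),.179))
print("tips",ray(A,(91.5,158.8),.142),ray(A,(173,147),.142),ray(B,(275.4,56.4),.142),ray(B,(293.6,104),.142))
for u in[(228,150),(296,182),(249,236),(184,195)]:print("pan side",ray(B,u,.062))
for u in[(236,172),(297,190),(266,246),(198,210)]:print("pan scene",ray(A,u,.062))
print("kp",ray(A,(386,195),.186),ray(B,(165,270),.186))
for c,n in((A,"scene"),(B,"side")):
    im=c[0]["image"];h=cv2.cvtColor(im,cv2.COLOR_RGB2HSV);m=((h[...,1]<40)&(h[...,2]>60)&(h[...,2]<135)).astype(np.uint8)
    k,l,st,ce=cv2.connectedComponentsWithStats(cv2.morphologyEx(m,cv2.MORPH_OPEN,np.ones((5,5))))
    i=l[210,250] if n=="scene" else l[192,240]
    print(n,i,st[i],ce[i],ray(c,ce[i],.062))
E
```

```text
knob [ 0.5781 -0.2682  0.179 ] [ 0.5785 -0.2693  0.179 ]
tips [ 0.631  -0.3374  0.142 ] [ 0.5294 -0.1983  0.142 ] [ 0.6275 -0.3289  0.142 ] [ 0.5274 -0.1987  0.142 ]
pan side [ 0.6243 -0.0907  0.062 ]
pan side [ 0.4625 -0.0736  0.062 ]
pan side [0.4888 0.0833 0.062 ]
pan side [0.6439 0.054  0.062 ]
pan scene [ 0.4713 -0.0736  0.062 ]
pan scene [0.4724 0.078  0.062 ]
pan scene [0.647  0.0685 0.062 ]
pan scene [ 0.6131 -0.1011  0.062 ]
kp [0.5418 0.2607 0.186 ] [0.5341 0.2645 0.186 ]
scene 16 [ 195  171  100   75 4682] [246.1994874  207.40068347] [ 0.5661 -0.0081  0.062 ]
side 20 [ 182  148  114   88 5845] [239.43934987 190.53224979] [ 0.553  -0.0039  0.062 ]
```

Run:
```python
from h import *
A=cam("scene");B=cam("side")
s=bot.read_state();print(proj(A,s["position"]),proj(B,s["position"]))
print("box foot",[ray(A,u,0) for u in[(58,105),(110,117),(153,85)]],"top at",[ray(A,u,.12) for u in[(53,75),(115,88),(152,50)]])
print("delta",tool([.578,-.2685,.25]))
d=viewer.snapshot("wrist");cv2.imwrite("pics/w0.png",d["image"][:,:,::-1]);print(np.round(d["tool_from_camera"],3),d["fx"],d["cx"],d["cy"])
```

```text
(np.float64(103.5699886898501), np.float64(9.29395939007938)) (np.float64(514.4651458972249), np.float64(4.202242592475159))
box foot [array([ 0.3478, -0.7169,  0.    ]), array([ 0.3376, -0.5375,  0.    ]), array([ 0.1363, -0.5145,  0.    ])] top at [array([ 0.364 , -0.6728,  0.12  ]), array([ 0.3516, -0.4785,  0.12  ]), array([ 0.1289, -0.5006,  0.12  ])]
delta [ 0.4703 -0.1948 -0.0019]
[[ 0.001 -0.954 -0.299  0.076]
 [ 1.     0.001  0.001  0.   ]
 [-0.    -0.299  0.954 -0.125]
 [ 0.     0.     0.     1.   ]] 300.2786917861572 259.99142689411644 191.35069664151948
```

```bash
python3 inch.py '{"x": [0, 0.47, 0.47, 0.47, 0.47, 0.47, 0.47, 0.47, 0.47, 0.47, 0.47, 0.47], "y": [0, -0.195, -0.195, -0.195, -0.195, -0.195, -0.195, -0.195, -0.195, -0.195, -0.195, -0.195], "z": [-0.04, -0.04, -0.04, -0.04, -0.04, -0.04, -0.04, -0.04, -0.04, -0.04, -0.04, -0.04], "ax": [0, 0, 0, 0, 0, 0, 0, 0, 0, 0, 0, 0], "ay": [0, 0, 0, 0, 0, 0, 0, 0, 0, 0, 0, 0], "az": [0, 0.2, 0.2, 0.2, 0.2, 0.2, 0.2, 0.2, 0.2, 0.2, 0.2, 0.2]}' 0.085
python3 inch.py '{"x": [0, 0], "y": [0, 0], "z": [0, 0], "ax": [0, 0], "ay": [0, 0], "az": [0, 0]}'
cat >> h.py <<'E'
def st():
    s=bot.read_state();w,x,y,z=s["ee_rot"];M=Rn.from_quat([x,y,z,w]).as_matrix()
    print("t",round(s["clock"],2),"p",np.round(s["position"],4),"yline",round(float(np.degrees(np.arctan2(M[1,1],M[0,1]))),1),"tilt",np.round(M[:,2],3),"q7",round(float(s["q"][6]),3),"F",np.round(s["contact_force"],1),"T",np.round(s["wrist_torque"],2),"w",round(float(s["width"]),4),"g",round(float(s["grasp_force"]),1))
E
python3 - <<'E'
from h import *
st();print("delta",tool([.578,-.2685,.29]))
d=viewer.snapshot("wrist");cv2.imwrite("pics/w1.png",d["image"][:,:,::-1])
T=np.array(d["tool_from_camera"]);p=np.linalg.inv(T)@np.r_[tool([.578,-.2685,.179]),1]
print(d["fx"]*p[0]/p[2]+d["cx"],d["fy"]*p[1]/p[2]+d["cy"])
E
```

```text
clock: 1.55
position: [0.5819, -0.2613, 0.2876]
ee_rot: [-0.002, 0.998, 0.058, 0.001]
contact_force: [0.5, 0.6, 0.3]
width: 0.0848
grasp_force: 0.0
clock: 1.75
position: [0.5768, -0.2699, 0.2882]
ee_rot: [0.0, 0.999, 0.052, -0.0]
contact_force: [-0.3, -0.8, -0.5]
width: 0.0847
grasp_force: 0.0
t 1.75 p [ 0.5768 -0.2699  0.2882] yline -84.0 tilt [-0.001 -0.001 -1.   ] q7 -1.133 F [-0.3 -0.8 -0.5] T [-0.05  0.04 -0.02] w 0.0847 g 0.0
delta [ 0.0013 -0.0013 -0.0018]
257.1028587703014 192.50144774502553
```

View pics/w1.png

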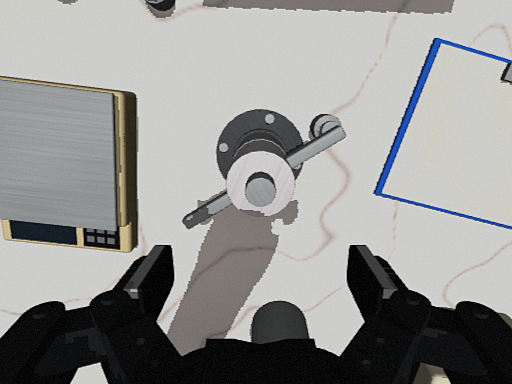

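The wrist picture shows the knob at (261,188), within 4 px of prediction, the arms from (190,220) to (340,130), and the fingers level on either side. The opening is about 30° clockwise of the arms, so I can descend around the cap and push both arms with the open fingers.

```bash
python3 inch.py '{"x": [0.0035, 0.0035, 0.0035, 0.0035, 0.0035, 0.0035, 0.0035], "y": [0.001, 0.001, 0.001, 0.001, 0.001, 0.001, 0.001], "z": [0.04, 0.08, 0.11, 0.13, 0.145, 0.155, 0.155], "ax": [0, 0, 0, 0, 0, 0, 0], "ay": [0, 0, 0, 0, 0, 0, 0], "az": [0.1, 0.1, 0.1, 0.1, 0.1, 0.1, 0.1]}'
python3 -c "from h import *;st()"
python3 inch.py '{"x": [0, 0, 0, 0, 0, 0], "y": [0, 0, 0, 0, 0, 0], "z": [0, 0, 0, 0, 0, 0], "ax": [0, 0, 0, 0, 0, 0], "ay": [0, 0, 0, 0, 0, 0], "az": [-0.1, -0.2, -0.3, -0.4, -0.5, -0.6]}'
python3 - <<'E'
from h import *
st()
for n in("scene",):
    c=cam(n);cv2.imwrite("pics/s2.png",cv2.convertScaleAbs(cv2.resize(c[0]["image"][40:240,60:260,::-1],(600,600)),alpha=1.6))
E
```

```text
clock: 2.5
position: [0.5803, -0.2699, 0.1325]
ee_rot: [-0.0, 1.0, 0.002, -0.001]
contact_force: [-1.3, 0.3, 0.3]
width: 0.0852
grasp_force: 0.0
t 2.5 p [ 0.5803 -0.2699  0.1325] yline -89.7 tilt [-0.001  0.    -1.   ] q7 -1.248 F [-1.3  0.3  0.3] T [0.01 0.03 0.02] w 0.0852 g 0.0
clock: 3.1
position: [0.5818, -0.2699, 0.1351]
ee_rot: [0.001, 0.954, 0.3, 0.001]
contact_force: [-0.1, -0.0, -1.0]
width: 0.0852
grasp_force: 0.2
t 3.1 p [ 0.5818 -0.2699  0.1351] yline -55.1 tilt [ 0.002 -0.001 -1.   ] q7 -0.686 F [-0.1 -0.  -1. ] T [-0.06  0.09  0.01] w 0.0852 g 0.2
```

View pics/s2.png

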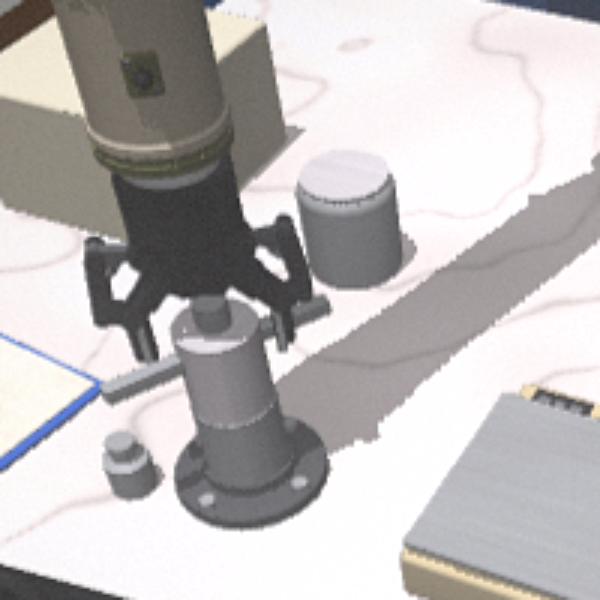

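The fingers straddle the cap and touch both arms on the pushing side, and the arms have begun to turn. Now the full strokes.

```bash
python3 inch.py '{"x": [0, 0, 0, 0, 0, 0, 0, 0, 0, 0, 0, 0], "y": [0, 0, 0, 0, 0, 0, 0, 0, 0, 0, 0, 0], "z": [-0.002, -0.002, -0.002, -0.002, -0.002, -0.002, -0.002, -0.002, -0.002, -0.002, -0.002, -0.002], "ax": [0, 0, 0, 0, 0, 0, 0, 0, 0, 0, 0, 0], "ay": [0, 0, 0, 0, 0, 0, 0, 0, 0, 0, 0, 0], "az": [-0.15, -0.3, -0.45, -0.6, -0.75, -0.9, -1.05, -1.2, -1.35, -1.5, -1.65, -1.75]}'
python3 -c "from h import *;st()"
python3 inch.py '{"x": [0, 0, 0, 0, 0, 0, 0, 0, 0, 0, 0, 0], "y": [0, 0, 0, 0, 0, 0, 0, 0, 0, 0, 0, 0], "z": [-0.002, -0.002, -0.002, -0.002, -0.002, -0.002, -0.002, -0.002, -0.002, -0.002, -0.002, -0.002], "ax": [0, 0, 0, 0, 0, 0, 0, 0, 0, 0, 0, 0], "ay": [0, 0, 0, 0, 0, 0, 0, 0, 0, 0, 0, 0], "az": [-0.15, -0.3, -0.45, -0.6, -0.75, -0.9, -1.05, -1.2, -1.35, -1.5, -1.65, -1.65]}'
python3 - <<'E'
from h import *
st()
d=viewer.snapshot("wrist");cv2.imwrite("pics/w2.png",d["image"][:,:,::-1])
E
```

```text
clock: 4.35
position: [0.5813, -0.2693, 0.1367]
ee_rot: [0.0, 0.381, 0.924, -0.0]
contact_force: [-3.5, 2.2, 2.0]
width: 0.0852
grasp_force: 1.9
t 4.35 p [ 0.5813 -0.2693  0.1367] yline 45.2 tilt [ 0.001 -0.001 -1.   ] q7 0.935 F [-3.5  2.2  2. ] T [ 0.34  0.71 -0.14] w 0.0852 g 1.9
clock: 5.55
position: [0.5815, -0.2701, 0.1382]
ee_rot: [0.0, -0.418, 0.908, -0.001]
contact_force: [0.5, -0.6, -0.2]
width: 0.0848
grasp_force: 0.0
t 5.55 p [ 0.5815 -0.2701  0.1382] yline 139.5 tilt [ 0.001 -0.001 -1.   ] q7 2.445 F [ 0.5 -0.6 -0.2] T [-0.01  0.01 -0.06] w 0.0848 g 0.0
```

View pics/w2.png

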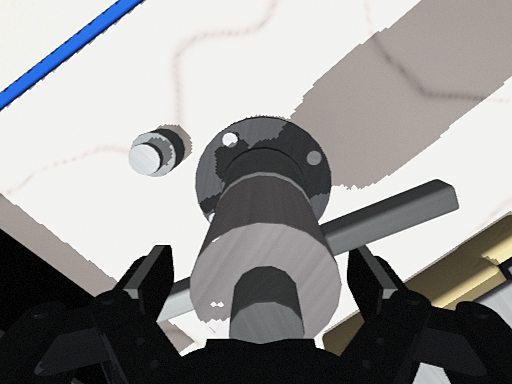

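The first stroke moved the arms round: in the wrist view they lie about 20° ahead of the fingers, the right one running from (325,240) to (455,195), so the turn is about 214°. Next: lift over the arms, wind back just over half a turn, and push again.

```bash
python3 inch.py '{"x": [0, 0, 0, 0, 0, 0, 0, 0, 0, 0, 0, 0], "y": [0, 0, 0, 0, 0, 0, 0, 0, 0, 0, 0, 0], "z": [-0.02, -0.035, -0.035, -0.035, -0.035, -0.035, -0.035, -0.035, -0.035, -0.035, -0.035, -0.035], "ax": [0, 0, 0, 0, 0, 0, 0, 0, 0, 0, 0, 0], "ay": [0, 0, 0, 0, 0, 0, 0, 0, 0, 0, 0, 0], "az": [0.1, 0.25, 0.4, 0.55, 0.7, 0.85, 1.0, 1.15, 1.3, 1.45, 1.6, 1.75]}'
python3 inch.py '{"x": [0, 0, 0, 0, 0, 0, 0, 0, 0, 0, 0, 0], "y": [0, 0, 0, 0, 0, 0, 0, 0, 0, 0, 0, 0], "z": [0, 0, 0, 0, 0, 0, 0, 0, 0, 0, 0, 0], "ax": [0, 0, 0, 0, 0, 0, 0, 0, 0, 0, 0, 0], "ay": [0, 0, 0, 0, 0, 0, 0, 0, 0, 0, 0, 0], "az": [0.15, 0.3, 0.45, 0.6, 0.75, 0.9, 1.05, 1.2, 1.35, 1.5, 1.6, 1.6]}'
python3 -c "from h import *;st()"
python3 inch.py '{"x": [0, 0, 0, 0, 0, 0, 0, 0, 0, 0, 0, 0], "y": [0, 0, 0, 0, 0, 0, 0, 0, 0, 0, 0, 0], "z": [0.02, 0.034, 0.033, 0.033, 0.033, 0.033, 0.033, 0.033, 0.033, 0.032, 0.032, 0.032], "ax": [0, 0, 0, 0, 0, 0, 0, 0, 0, 0, 0, 0], "ay": [0, 0, 0, 0, 0, 0, 0, 0, 0, 0, 0, 0], "az": [0, 0, -0.15, -0.3, -0.45, -0.6, -0.75, -0.9, -1.05, -1.2, -1.35, -1.5]}'
python3 -c "from h import *;st()"
python3 inch.py '{"x": [0, 0, 0, 0, 0, 0, 0, 0, 0, 0, 0, 0], "y": [0, 0, 0, 0, 0, 0, 0, 0, 0, 0, 0, 0], "z": [-0.001, -0.001, -0.001, -0.001, -0.001, -0.001, -0.001, -0.001, -0.001, -0.001, -0.001, -0.001], "ax": [0, 0, 0, 0, 0, 0, 0, 0, 0, 0, 0, 0], "ay": [0, 0, 0, 0, 0, 0, 0, 0, 0, 0, 0, 0], "az": [-0.15, -0.3, -0.45, -0.6, -0.75, -0.9, -1.05, -1.2, -1.35, -1.5, -1.65, -1.8]}'
python3 - <<'E'
from h import *
st()
d=viewer.snapshot("wrist");cv2.imwrite("pics/w3.png",d["image"][:,:,::-1])
E
```

```text
clock: 6.8
position: [0.5816, -0.2692, 0.1731]
ee_rot: [0.001, 0.434, 0.901, 0.0]
contact_force: [0.1, -0.1, -0.1]
width: 0.0847
grasp_force: 0.0
clock: 8.0
position: [0.5817, -0.269, 0.1732]
ee_rot: [0.0, 0.948, 0.319, 0.001]
contact_force: [-0.1, 0.2, 0.7]
width: 0.0847
grasp_force: 0.0
t 8.0 p [ 0.5817 -0.269   0.1732] yline -52.8 tilt [ 0.001 -0.    -1.   ] q7 -0.649 F [-0.1  0.2  0.7] T [-0.01 -0.01  0.07] w 0.0847 g 0.0
clock: 9.2
position: [0.5808, -0.2689, 0.1399]
ee_rot: [-0.001, 0.47, 0.882, 0.0]
contact_force: [-1.4, 0.5, -0.2]
width: 0.0847
grasp_force: 0.8
t 9.2 p [ 0.5808 -0.2689  0.1399] yline 33.9 tilt [-0.001  0.001 -1.   ] q7 0.746 F [-1.4  0.5 -0.2] T [ 0.09  0.31 -0.05] w 0.0847 g 0.8
clock: 10.4
position: [0.5808, -0.2696, 0.141]
ee_rot: [-0.0, -0.398, 0.917, 0.0]
contact_force: [-1.2, -1.2, 1.5]
width: 0.0854
grasp_force: 0.5
t 10.4 p [ 0.5808 -0.2696  0.141 ] yline 137.0 tilt [-0.001 -0.    -1.   ] q7 2.397 F [-1.2 -1.2  1.5] T [-0.12  0.12 -0.05] w 0.0854 g 0.5
```

View pics/w3.png

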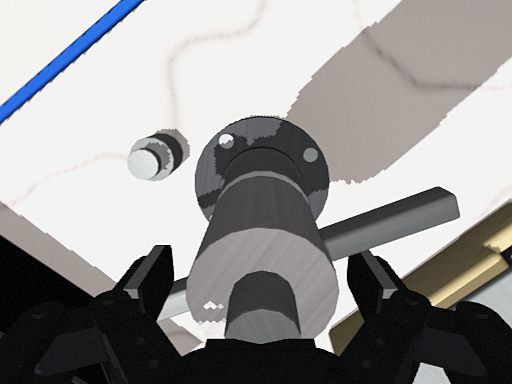

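Turn is now about 392°, with the same view as before and the cap standing higher on the neck. Two more identical cycles.

```bash
for i in 1 2; do python3 inch.py '{"x": [0, 0, 0, 0, 0, 0, 0, 0, 0, 0, 0, 0], "y": [0, 0, 0, 0, 0, 0, 0, 0, 0, 0, 0, 0], "z": [-0.02, -0.035, -0.035, -0.035, -0.035, -0.035, -0.035, -0.035, -0.035, -0.035, -0.035, -0.035], "ax": [0, 0, 0, 0, 0, 0, 0, 0, 0, 0, 0, 0], "ay": [0, 0, 0, 0, 0, 0, 0, 0, 0, 0, 0, 0], "az": [0.1, 0.25, 0.4, 0.55, 0.7, 0.85, 1.0, 1.15, 1.3, 1.45, 1.6, 1.7]}' >/dev/null
python3 inch.py '{"x": [0, 0, 0, 0, 0, 0, 0, 0, 0, 0, 0, 0], "y": [0, 0, 0, 0, 0, 0, 0, 0, 0, 0, 0, 0], "z": [0, 0, 0, 0, 0, 0, 0, 0, 0, 0, 0, 0], "ax": [0, 0, 0, 0, 0, 0, 0, 0, 0, 0, 0, 0], "ay": [0, 0, 0, 0, 0, 0, 0, 0, 0, 0, 0, 0], "az": [0.15, 0.3, 0.45, 0.6, 0.75, 0.9, 1.05, 1.2, 1.35, 1.5, 1.6, 1.6]}' >/dev/null
python3 -c "from h import *;st()"
python3 inch.py '{"x": [0, 0, 0, 0, 0, 0, 0, 0, 0, 0, 0, 0], "y": [0, 0, 0, 0, 0, 0, 0, 0, 0, 0, 0, 0], "z": [0.02, 0.033, 0.033, 0.033, 0.033, 0.033, 0.033, 0.033, 0.033, 0.032, 0.032, 0.032], "ax": [0, 0, 0, 0, 0, 0, 0, 0, 0, 0, 0, 0], "ay": [0, 0, 0, 0, 0, 0, 0, 0, 0, 0, 0, 0], "az": [0, 0, -0.15, -0.3, -0.45, -0.6, -0.75, -0.9, -1.05, -1.2, -1.35, -1.5]}' >/dev/null
python3 -c "from h import *;st()"
python3 inch.py '{"x": [0, 0, 0, 0, 0, 0, 0, 0, 0, 0, 0, 0], "y": [0, 0, 0, 0, 0, 0, 0, 0, 0, 0, 0, 0], "z": [-0.001, -0.001, -0.001, -0.001, -0.001, -0.001, -0.001, -0.001, -0.001, -0.001, -0.001, -0.001], "ax": [0, 0, 0, 0, 0, 0, 0, 0, 0, 0, 0, 0], "ay": [0, 0, 0, 0, 0, 0, 0, 0, 0, 0, 0, 0], "az": [-0.15, -0.3, -0.45, -0.6, -0.75, -0.9, -1.05, -1.2, -1.35, -1.5, -1.65, -1.8]}' >/dev/null
python3 -c "from h import *;st()"; done
python3 - <<'E'
from h import *
d=viewer.snapshot("wrist");cv2.imwrite("pics/w4.png",d["image"][:,:,::-1])
E
```

```text
t 12.85 p [ 0.5813 -0.269   0.1762] yline -52.7 tilt [ 0.  0. -1.] q7 -0.653 F [-0.2 -0.6 -0.3] T [ 0.05 -0.03 -0.05] w 0.085 g 0.0
t 14.05 p [ 0.5807 -0.269   0.1437] yline 33.9 tilt [-0.001  0.001 -1.   ] q7 0.741 F [-1.8  0.1  0.6] T [-0.    0.38 -0.06] w 0.0853 g 0.8
t 15.25 p [ 0.5808 -0.2699  0.1449] yline 137.0 tilt [-0.001 -0.    -1.   ] q7 2.392 F [-0.6 -1.5  2. ] T [-0.37  0.13 -0.16] w 0.0853 g 1.8
t 17.65 p [ 0.5811 -0.269   0.1798] yline -52.5 tilt [-0.001  0.    -1.   ] q7 -0.656 F [-0.  -0.3  0.2] T [-0.    0.04 -0.03] w 0.0853 g 0.0
t 18.85 p [ 0.5807 -0.269   0.1476] yline 34.0 tilt [-0.001  0.001 -1.   ] q7 0.736 F [-1.1 -0.3  1.2] T [ 0.03  0.23 -0.11] w 0.0849 g 0.8
t 20.05 p [ 0.5807 -0.2696  0.1487] yline 137.1 tilt [-0.001  0.    -1.   ] q7 2.387 F [-0.8  0.   1.1] T [-0.18  0.12 -0.08] w 0.0851 g 0.6
```

View pics/w4.png

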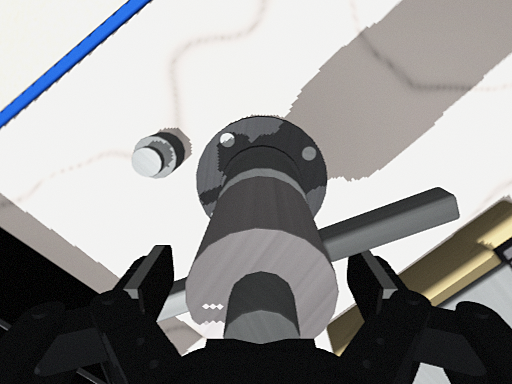

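About 752° now, same picture. One last cycle takes it past 810°. I then rise level with the knob.

```bash
python3 inch.py '{"x": [0, 0, 0, 0, 0, 0, 0, 0, 0, 0, 0, 0], "y": [0, 0, 0, 0, 0, 0, 0, 0, 0, 0, 0, 0], "z": [-0.02, -0.035, -0.035, -0.035, -0.035, -0.035, -0.035, -0.035, -0.035, -0.035, -0.035, -0.035], "ax": [0, 0, 0, 0, 0, 0, 0, 0, 0, 0, 0, 0], "ay": [0, 0, 0, 0, 0, 0, 0, 0, 0, 0, 0, 0], "az": [0.1, 0.25, 0.4, 0.55, 0.7, 0.85, 1.0, 1.15, 1.3, 1.45, 1.6, 1.7]}' >/dev/null
python3 inch.py '{"x": [0, 0, 0, 0, 0, 0, 0, 0, 0, 0, 0, 0], "y": [0, 0, 0, 0, 0, 0, 0, 0, 0, 0, 0, 0], "z": [0, 0, 0, 0, 0, 0, 0, 0, 0, 0, 0, 0], "ax": [0, 0, 0, 0, 0, 0, 0, 0, 0, 0, 0, 0], "ay": [0, 0, 0, 0, 0, 0, 0, 0, 0, 0, 0, 0], "az": [0.15, 0.3, 0.45, 0.6, 0.75, 0.9, 1.05, 1.2, 1.35, 1.5, 1.6, 1.6]}' >/dev/null
python3 -c "from h import *;st()"
python3 inch.py '{"x": [0, 0, 0, 0, 0, 0, 0, 0, 0, 0, 0, 0], "y": [0, 0, 0, 0, 0, 0, 0, 0, 0, 0, 0, 0], "z": [0.02, 0.033, 0.033, 0.033, 0.033, 0.033, 0.033, 0.033, 0.033, 0.032, 0.032, 0.032], "ax": [0, 0, 0, 0, 0, 0, 0, 0, 0, 0, 0, 0], "ay": [0, 0, 0, 0, 0, 0, 0, 0, 0, 0, 0, 0], "az": [0, 0, -0.15, -0.3, -0.45, -0.6, -0.75, -0.9, -1.05, -1.2, -1.35, -1.5]}' >/dev/null
python3 -c "from h import *;st()"
python3 inch.py '{"x": [0, 0, 0, 0, 0, 0, 0, 0, 0, 0, 0, 0], "y": [0, 0, 0, 0, 0, 0, 0, 0, 0, 0, 0, 0], "z": [-0.001, -0.001, -0.001, -0.001, -0.001, -0.001, -0.001, -0.001, -0.001, -0.001, -0.001, -0.001], "ax": [0, 0, 0, 0, 0, 0, 0, 0, 0, 0, 0, 0], "ay": [0, 0, 0, 0, 0, 0, 0, 0, 0, 0, 0, 0], "az": [-0.15, -0.3, -0.45, -0.6, -0.75, -0.9, -1.05, -1.2, -1.35, -1.5, -1.65, -1.8]}' >/dev/null
python3 -c "from h import *;st()"
python3 inch.py '{"x": [0, 0, 0], "y": [0, 0, 0], "z": [-0.02, -0.043, -0.043], "ax": [0, 0, 0], "ay": [0, 0, 0], "az": [0.1, 0.1, 0.1]}'
python3 - <<'E'
from h import *
st()
c=cam("side");a=cv2.resize(c[0]["image"][20:170,210:360,::-1],(600,600));cv2.imwrite("pics/s5.png",cv2.convertScaleAbs(a,alpha=1.6))
for z in(.170,.175,.18):print(z,proj(c,[.578,-.2685,z]))
E
```

```text
t 22.5 p [ 0.5811 -0.2689  0.1839] yline -52.6 tilt [-0.  0. -1.] q7 -0.663 F [ 0.2  0.2 -0.1] T [-0.02  0.05 -0.01] w 0.0853 g 0.0
t 23.7 p [ 0.5807 -0.2691  0.1516] yline 34.0 tilt [-0.001  0.001 -1.   ] q7 0.73 F [-0.9  0.6  0.8] T [-0.01  0.31 -0.05] w 0.0845 g 0.8
t 24.9 p [ 0.5808 -0.2697  0.1528] yline 137.1 tilt [-0.001  0.    -1.   ] q7 2.381 F [0.2 1.2 0.1] T [ 0.09  0.04 -0.02] w 0.085 g 0.3
clock: 25.2
position: [0.5825, -0.2692, 0.1991]
ee_rot: [0.002, -0.35, 0.937, -0.001]
contact_force: [0.5, -0.8, 0.2]
width: 0.0847
grasp_force: 0.0
t 25.2 p [ 0.5825 -0.2692  0.1991] yline 131.0 tilt [ 0.004 -0.001 -1.   ] q7 2.305 F [ 0.5 -0.8  0.2] T [-0.02 -0.07 -0.03] w 0.0847 g 0.0
0.17 (np.float64(285.4827795797843), np.float64(67.02400195582476))
0.175 (np.float64(285.6265619409105), np.float64(65.06016931392318))
0.18 (np.float64(285.7714178584378), np.float64(63.08167364182226))
```

View pics/s5.png

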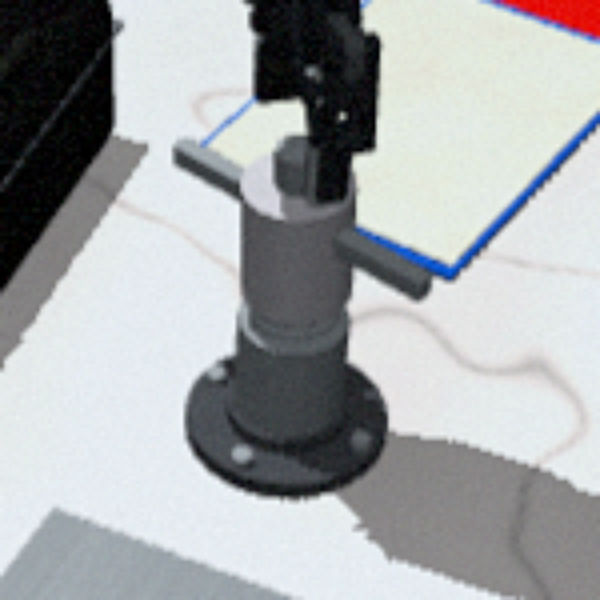

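The cap now stands about 18 mm up, with its knob top at crop (290,143), which gives z ≈ 0.198. The fingers are beside the knob. Closing on it.

```bash
python3 inch.py '{"x": [0, 0, 0, 0, 0, 0, 0, 0], "y": [0, 0, 0, 0, 0, 0, 0, 0], "z": [0.002, 0.002, 0.002, 0.002, 0.002, 0.002, 0.002, 0.002], "ax": [0, 0, 0, 0, 0, 0, 0, 0], "ay": [0, 0, 0, 0, 0, 0, 0, 0], "az": [0, 0, 0, 0, 0, 0, 0, 0]}' 0.015 50
python3 -c "from h import *;st()"
```

```text
clock: 26.05
position: [0.581, -0.269, 0.194]
ee_rot: [-0.0, -0.35, 0.937, 0.0]
contact_force: [-2.0, 1.0, -0.7]
width: 0.0243
grasp_force: 49.0
t 26.05 p [ 0.581 -0.269  0.194] yline 130.9 tilt [-0.001  0.    -1.   ] q7 2.302 F [-2.   1.  -0.7] T [0.28 0.5  0.01] w 0.0243 g 49.0
```

```bash
python3 inch.py '{"x": [0, 0, 0], "y": [0, 0, 0], "z": [-0.001, -0.002, -0.003], "ax": [0, 0, 0], "ay": [0, 0, 0], "az": [0, 0, 0]}'; python3 -c "from h import *;st()"
```

```text
clock: 26.35
position: [0.581, -0.2691, 0.1971]
ee_rot: [-0.0, -0.35, 0.937, 0.0]
contact_force: [-2.6, 0.4, -3.5]
width: 0.0241
grasp_force: 49.2
t 26.35 p [ 0.581  -0.2691  0.1971] yline 130.9 tilt [-0.001  0.    -1.   ] q7 2.304 F [-2.6  0.4 -3.5] T [0.2  0.44 0.02] w 0.0241 g 49.2
```

Wrist load equals the cap's weight, so the thread is free. Lifting clear.

```bash
python3 inch.py '{"x": [0, 0, 0, 0, 0, 0, 0, 0, 0, 0, 0], "y": [0, 0, 0, 0, 0, 0, 0, 0, 0, 0, 0], "z": [-0.008, -0.016, -0.024, -0.032, -0.042, -0.052, -0.062, -0.072, -0.08, -0.08, -0.08], "ax": [0, 0, 0, 0, 0, 0, 0, 0, 0, 0, 0], "ay": [0, 0, 0, 0, 0, 0, 0, 0, 0, 0, 0], "az": [0, 0, 0, 0, 0, 0, 0, 0, 0, 0, 0]}'
python3 - <<'E'
from h import *
st();print("to pan",tool([.556,-.004,.277]))
c=cam("side");a=cv2.resize(c[0]["image"][0:200,180:380,::-1],(600,600));cv2.imwrite("pics/s6.png",cv2.convertScaleAbs(a,alpha=1.6))
E
```

```text
clock: 27.45
position: [0.5813, -0.2691, 0.2772]
ee_rot: [0.0, -0.35, 0.937, -0.0]
contact_force: [-0.1, -0.6, -2.6]
width: 0.0243
grasp_force: 49.2
t 27.45 p [ 0.5813 -0.2691  0.2772] yline 130.9 tilt [ 0. -0. -1.] q7 2.338 F [-0.1 -0.6 -2.6] T [ 0.04  0.01 -0.04] w 0.0243 g 49.2
to pan [-1.546e-01  2.169e-01  2.000e-04]
```

View pics/s6.png

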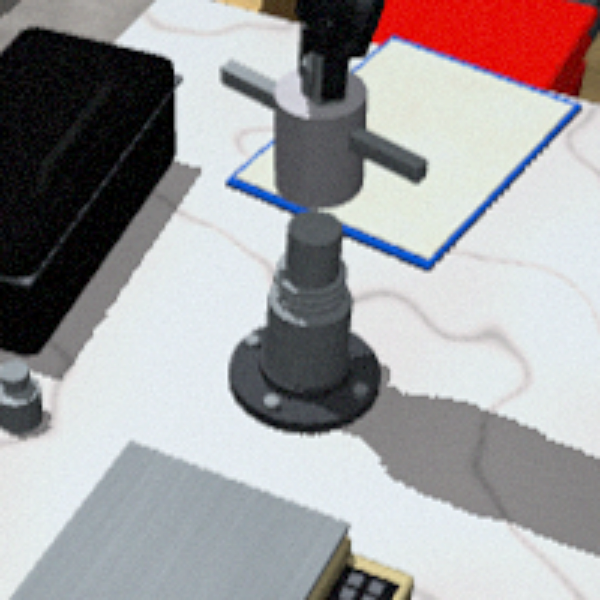

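The cap is upright in the grip and clear of the threaded neck, with its rim at crop (318,190) and the neck top at (315,220). Carrying it over the pan.

```bash
python3 inch.py '{"x": [-0.01, -0.025, -0.04, -0.056, -0.072, -0.088, -0.104, -0.12, -0.135, -0.147, -0.155, -0.155], "y": [0.015, 0.035, 0.056, 0.079, 0.101, 0.124, 0.146, 0.168, 0.19, 0.206, 0.217, 0.217], "z": [0, 0, 0, 0, 0, 0, 0, 0, 0, 0, 0, 0], "ax": [0, 0, 0, 0, 0, 0, 0, 0, 0, 0, 0, 0], "ay": [0, 0, 0, 0, 0, 0, 0, 0, 0, 0, 0, 0], "az": [0, 0, 0, 0, 0, 0, 0, 0, 0, 0, 0, 0]}'
python3 inch.py '{"x": [0, 0, 0, 0, 0, 0, 0, 0, 0], "y": [0, 0, 0, 0, 0, 0, 0, 0, 0], "z": [0.015, 0.035, 0.055, 0.075, 0.09, 0.1, 0.105, 0.108, 0.108], "ax": [0, 0, 0, 0, 0, 0, 0, 0, 0], "ay": [0, 0, 0, 0, 0, 0, 0, 0, 0], "az": [0, 0, 0, 0, 0, 0, 0, 0, 0]}'
python3 - <<'E'
from h import *
st()
c=cam("side");a=cv2.resize(c[0]["image"][80:280,140:340,::-1],(600,600));cv2.imwrite("pics/s7.png",cv2.convertScaleAbs(a,alpha=1.6))
E
```

```text
clock: 28.7
position: [0.5555, -0.0008, 0.2774]
ee_rot: [0.0, -0.352, 0.936, 0.0]
contact_force: [1.1, 0.2, -2.5]
width: 0.0243
grasp_force: 49.4
clock: 29.6
position: [0.5564, -0.0036, 0.1695]
ee_rot: [0.0, -0.35, 0.937, -0.0]
contact_force: [-0.2, -0.2, -3.0]
width: 0.0242
grasp_force: 49.4
t 29.6 p [ 0.5564 -0.0036  0.1695] yline 130.9 tilt [ 0.  0. -1.] q7 1.866 F [-0.2 -0.2 -3. ] T [0.   0.04 0.02] w 0.0242 g 49.4
```

View pics/s7.png

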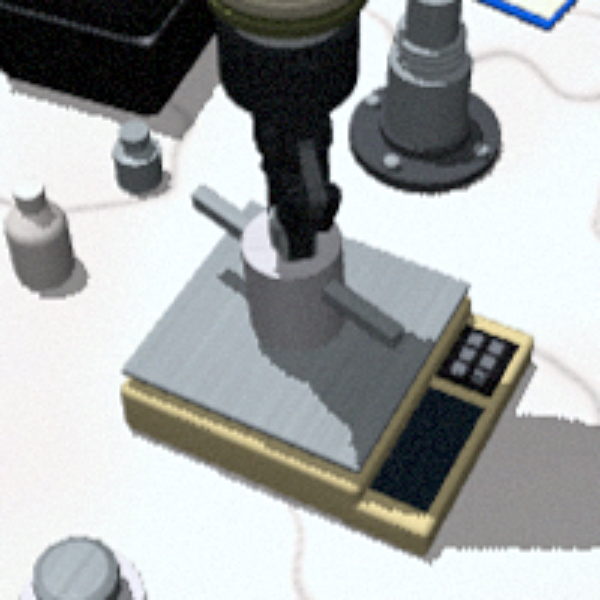

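The cap hangs over the middle of the pan, with its rim near crop (295,330) and the pan's centre near (297,345). Lowering the last stretch in small steps until the wrist force changes.

```bash
python3 inch.py '{"x": [0, 0, 0, 0, 0, 0], "y": [0, 0, 0, 0, 0, 0], "z": [0.003, 0.006, 0.009, 0.011, 0.012, 0.012], "ax": [0, 0, 0, 0, 0, 0], "ay": [0, 0, 0, 0, 0, 0], "az": [0, 0, 0, 0, 0, 0]}';python3 inch.py '{"x": [0, 0, 0], "y": [0, 0, 0], "z": [0.001, 0.002, 0.002], "ax": [0, 0, 0], "ay": [0, 0, 0], "az": [0, 0, 0]}'; python3 inch.py '{"x": [0, 0], "y": [0, 0], "z": [0.001, 0.001], "ax": [0, 0], "ay": [0, 0], "az": [0, 0]}'
```

```text
clock: 30.25
position: [0.5561, -0.0036, 0.1572]
ee_rot: [-0.0, -0.35, 0.937, 0.0]
contact_force: [-0.6, 0.3, -2.8]
width: 0.0242
grasp_force: 49.4
clock: 30.55
position: [0.5562, -0.0036, 0.1552]
ee_rot: [-0.0, -0.35, 0.937, 0.0]
contact_force: [0.4, -0.0, -2.8]
width: 0.0247
grasp_force: 49.4
clock: 30.75
position: [0.5562, -0.0037, 0.1542]
ee_rot: [-0.0, -0.35, 0.937, 0.0]
contact_force: [-0.7, 0.5, -2.8]
width: 0.0244
grasp_force: 49.4
```

```bash
for i in 1 2 3; do python3 inch.py '{"x": [0, 0], "y": [0, 0], "z": [0.001, 0.001], "ax": [0, 0], "ay": [0, 0], "az": [0, 0]}' | grep -E "pos|contact"; done
```

```text
position: [0.5563, -0.0037, 0.1534]
contact_force: [0.0, 0.4, -2.0]
position: [0.5565, -0.0035, 0.1532]
contact_force: [-2.6, -1.1, 5.6]
position: [0.5568, -0.0034, 0.1532]
contact_force: [-5.4, -0.9, 14.8]
```

Contact at z ≈ 0.153, as predicted. I'll ease the load off, open, and retreat straight up.

```bash
python3 inch.py '{"x": [0, 0, 0], "y": [0, 0, 0], "z": [-0.001, -0.0015, -0.0015], "ax": [0, 0, 0], "ay": [0, 0, 0], "az": [0, 0, 0]}' | grep contact
python3 inch.py '{"x": [0, 0, 0, 0, 0, 0], "y": [0, 0, 0, 0, 0, 0], "z": [0, 0, 0, 0, 0, 0], "ax": [0, 0, 0, 0, 0, 0], "ay": [0, 0, 0, 0, 0, 0], "az": [0, 0, 0, 0, 0, 0]}' 0.06
python3 inch.py '{"x": [0, 0, 0, 0, 0, 0, 0, 0, 0], "y": [0, 0, 0, 0, 0, 0, 0, 0, 0], "z": [-0.01, -0.03, -0.06, -0.09, -0.12, -0.14, -0.14, -0.14, -0.14], "ax": [0, 0, 0, 0, 0, 0, 0, 0, 0], "ay": [0, 0, 0, 0, 0, 0, 0, 0, 0], "az": [0, 0, 0, 0, 0, 0, 0, 0, 0]}'
python3 - <<'E'
from h import *
st()
c=cam("side");a=cv2.resize(c[0]["image"][80:280,140:340,::-1],(600,600));cv2.imwrite("pics/s8.png",cv2.convertScaleAbs(a,alpha=1.6))
print(proj(c,[.556,-.004,.156]))
E
```

```text
contact_force: [-2.5, 0.2, 5.5]
clock: 32.25
position: [0.5562, -0.0036, 0.1528]
ee_rot: [0.0, -0.35, 0.937, 0.0]
contact_force: [0.1, 0.1, 0.4]
width: 0.0601
grasp_force: 0.0
clock: 33.15
position: [0.5558, -0.0038, 0.292]
ee_rot: [-0.001, -0.35, 0.937, 0.0]
contact_force: [0.4, 0.2, -0.1]
width: 0.0601
grasp_force: 0.0
t 33.15 p [ 0.5558 -0.0038  0.292 ] yline 130.9 tilt [-0.001 -0.    -1.   ] q7 1.933 F [ 0.4  0.2 -0.1] T [-0.01  0.04  0.04] w 0.0601 g 0.0
(np.float64(237.36379278746796), np.float64(157.09566785910934))
```

View pics/s8.png

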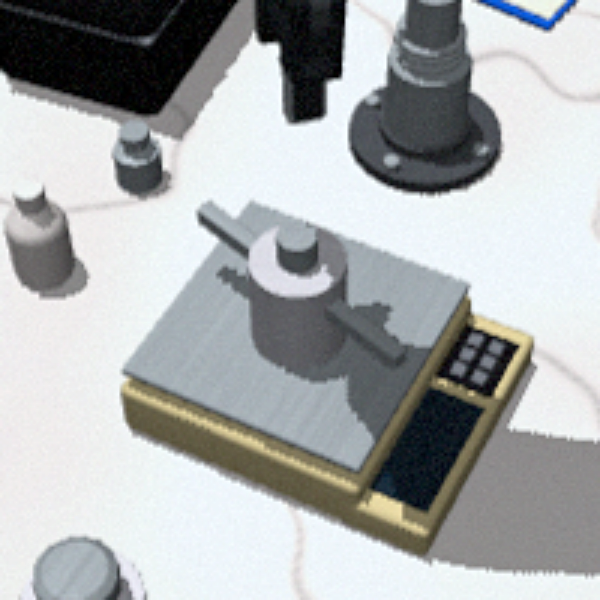

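The cap stands upright in the middle of the pan, knob at crop (296,240), and the gripper is clear above it. Handing in.

```bash
python3 -c "from workcell import bot, viewer, workorder;print(workorder.close_job())"
```

```text
the job is handed in; nothing more can be done
None
```

The cap was unscrewed by its arms, lifted clear of the pot, and set upright in the middle of the small beige scale's pan. The job was handed in at about 33 s on the clock; no verdict was returned.

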